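Open the supply box of the hardness tester

TASK

Two fuse boxes with keys in their locks stand on the bench. On the one with the blue panel, turn the key a quarter turn clockwise as far as it goes, then swing the panel up until it stands upright or leans back a little, and leave it open with the key still turned. Leave the box with the grey panel shut and its key unturned.

Things in the scene. Friction and masses are not known exactly. Their poses are not given: they have to be found in the camera images.
- key_grip (a point): Centre of the round orange bow of the key upright in the blue panel's lock: a disc on edge, 34 mm across, 9 mm thick (thickness along this frame's y). On the turning axis, 27 mm above the panel's top face, about 122 mm above the table; a 3 mm high, 34 mm steel plate surrounds its foot. Latched, the bow stands square to the panel's free edge; turned, parallel to it.
- key (a joint): Turn of that key in rad: near 0 latched (starts between 0 and 0.12), 1.571 at the end stop. It grows clockwise seen from above and stays where left (light friction, about 0.06 N m). The cam under the panel holds the panel shut until about 1.15.
- panel_knob (a point): Centre of the blue panel's knob: a black roller, 26 mm across, 24 mm long, lying along this frame's y (the hinge's direction) and turning freely about it on a 12 mm stem; gripped by its flat ends it lets the panel swing in the grip. 36 mm above the panel's top face, 131 mm above the table when shut. Knob and key lie 100 mm apart along the free edge (key left, knob right, seen from the robot), 28 mm in from it.
- panel_hinge (a point): Middle of the blue panel's hinge line, on its far side from the robot, 90 mm above the table; the line runs along this frame's y. Shut, the panel runs 160 mm from here along -x to the free edge, facing the robot. Panel 220 mm wide, 4 mm thick; the cream box below is 160 deep, 220 wide, 90 high (mm), fixed, turned up to 0.25 rad.
- panel (a joint): Opening of the blue panel in rad: 0 shut, 1.571 upright, 1.75 at the stop. The free edge rises and swings up and away from the robot (positive turn about the hinge frame's y). The stiff friction hinge (about 0.32 N m; some 4 N at the knob) holds the panel wherever it is left.
- lamp_box: The other box, same form and size with a grey panel, fixed, origin in the centre of its underside on the table, free edge facing the robot at -x. Leave it alone. The two boxes stand side by side and may be swapped.
- lamp_panel (a joint): Opening of the grey panel, rad, 0 shut.
- lamp_key (a joint): Turn of the grey panel's key, rad, near 0 latched (starts between 0 and 0.12).

How it is judged:
By the outcome, as a careful person would: the job done as asked, in the order asked, and still so for the second after the job is handed in, with the robot touching nothing.
It also fails if it takes over 51 s, if anything falls off the work surface, if the arm or the gripper's body presses on something with over 40 N, if the wrist force passes 120 N, or if a joint passes its speed limit or range.

ROBOT

A 6-joint arm with a two-finger parallel gripper is mounted at the origin on the work surface. World frame = base frame: x ahead of the robot, y to its left, z up, the work surface at z = 0. Lengths are in m, angles in rad, forces in N, time in s.
With the tool pointing down it reaches from about 0.325 to 0.85 m from the base axis. Payload 15.5 kg.
Tool frame: the origin (TCP) lies on the centre line of the jaws, within the pads' length; the fingertips stand 14 mm ahead of it and the grasp point (between the pads) lies 5 mm behind it (finger_overhang is the z of the fingertips in the tool frame, in m); z points along the fingers, y is the line along which they close (so a half turn about z gives the same grasp; the last joint's range is limited). The gripper opens to 91 mm and grips with 3 to 60 N. Pads are 32 mm wide; open, the fingers measure 118 mm over their backs; the gripper's body (76 mm by 178 mm) begins 60 mm behind the grasp point.
Start: joints at [1.236, 0.494, 1.345, -0, 1.302, -0.096], TCP at [0.148, 0.607, 0.228] pointing down, gripper open.
Joint ranges: [-2.91, 2.91], [-0.82, 2.16], [0.22, 2.67], [-1.22, 4.37], [0.12, 2.79], [-3.08, 3.08]. Speed limits (rad/s): [1.89, 1.89, 2.57, 3.01, 3.01, 3.01].

INTERFACE

Orientations are given as a unit quaternion [w, x, y, z].
In Python, from cell import * gives the robot as it stands.
- The arm moves only by the tool step_arm, never from a script. Its arguments are lists of equal length, an entry for each row: "rotation": the turn, a rotation vector about the tool's x, y, z in degrees, a list of three; "xyz": the shift along the tool's x, y, z in mm, a list of three; "jaw": the opening, from 0 (shut) to 1 (fully open). A call has 1 to 8 rows; each row is the pose to reach, as a shift and turn from the pose commanded when the call began, along the tool's axes at that moment; what a row does not reach only later rows make up. A row lasts 1/12 s, in which the tool goes at most 41.7 mm and 7.16 degrees, less where a joint would pass 70% of its speed; a pose out of reach is approached as far as the arm can. A call with a gripper value outside its range is refused whole. The fingers move at their own pace and stop on an object; "squeeze" is the grip in N (left out, the last holds). Time passes only in rows, so rows that repeat a pose let the fingers close. It gives the time, the measured TCP pose, the force, the opening and the grip force at its end, in the units of the state.
- state(): the state, without advancing time (a new reading comes with each control period).
- grab_frame(name): name is "scene" or "top" or "wrist"; returns a dict with "image" (480x640x3 uint8, red, green, blue), "intrinsics" (3x3 intrinsics, pixels), "world_to_cam" (4x4, takes a point from world to camera coordinates); the wrist camera has in their place "T_tool_cam" (4x4, takes a point from camera to tool coordinates, whose origin is the TCP and whose axes are the flange's). Camera axes: x right, y down, z forward; pixel columns grow to the right and rows downward; lengths in m; the calibration is good to about 2 mm. A picture is of the moment at which its call begins: read the wrist's pose just before it. There is no depth.
- finish_job(): hands the job in; it is judged then, once.
The state is a dict: "t": time; "joint_positions": joint angles; "qd": joint speeds; "joint_efforts": joint torques, N m; "position": TCP position; "orientation": TCP orientation; "wrist_force": force on the tool from outside, world axes, zero at the start; "wrist_torque": the same for the moment, N m; "width": opening from 0.0 (shut) to 1.0 (fully open); "finger_force": force on a finger pad.
Only numpy, scipy, OpenCV 4.12 (cv2) and the standard library are available. Lean on these libraries where they do the work, as an engineer would, in place of code of your own. Each camera call takes 0.05 s, during which the arm holds its last target. There are 200 camera calls.

## Working session

There is one attempt and no reset: what is moved stays moved. The work goes in short steps, Python scripts to look and compute and a tool call to move; the robot and the scene stay as the last step left them, time stands still between calls to the robot, and variables do not carry over. Pictures are saved under pics/ and viewed, at most 10 in all, crops included, and the job is handed in when it is done.

Besides the shell and the picture viewer there is one more tool, called after ">>>" in YAML: its name, and indented under it one key for each argument. step_arm: Moves the arm, as the interface text tells. Its arguments: {"type":"object","properties":{"rotation":{"type":"array","items":{"type":"array","items":{"type":"number"}}},"xyz":{"type":"array","items":{"type":"array","items":{"type":"number"}}},"jaw":{"type":"array","items":{"type":"number"}},"squeeze":{"type":"number"}},"required":["rotation","xyz","jaw"]}

```bash
ls; mkdir -p pics; python3 - <<'E'
from cell import *
import cv2,numpy as np
s=state();print({k:np.round(v,3) for k,v in s.items()})
a=[]
for n in("scene","top"):
    f=grab_frame(n);cv2.imwrite(f"pics/{n}.png",f["image"][:,:,::-1]);np.savez(f"{n}.npz",**f);print(n,f["intrinsics"],f["world_to_cam"].round(3).tolist())
E
```

```text
pics
{'t': np.float64(0.0), 'joint_positions': array([ 1.236,  0.494,  1.346, -0.   ,  1.302, -0.096]), 'qd': array([-0.001,  0.001,  0.   , -0.   , -0.001,  0.001]), 'joint_efforts': array([-5.0000e-03, -8.7879e+01, -3.8187e+01,  7.0000e-02,  5.3000e-02,
       -0.0000e+00]), 'position': array([0.148, 0.607, 0.227]), 'orientation': array([-0.   ,  0.119,  0.993, -0.001]), 'wrist_force': array([-0.672, -0.292, -0.379]), 'wrist_torque': array([0.014, 0.046, 0.02 ]), 'finger_force': np.float64(0.0), 'width': np.float64(0.999)}
scene [[469.6160152    0.         317.72830497]
 [  0.         469.6160152  229.06606708]
 [  0.           0.           1.        ]] [[-0.87, 0.493, -0.02, 0.468], [0.373, 0.631, -0.68, -0.125], [-0.323, -0.599, -0.733, 1.011], [0.0, 0.0, 0.0, 1.0]]
top [[611.64572216   0.         317.58594425]
 [  0.         611.64572216 241.98821516]
 [  0.           0.           1.        ]] [[0.009, -1.0, 0.011, -0.014], [-0.995, -0.01, -0.098, 0.53], [0.098, -0.01, -0.995, 1.081], [0.0, 0.0, 0.0, 1.0]]
```

View pics/top.png

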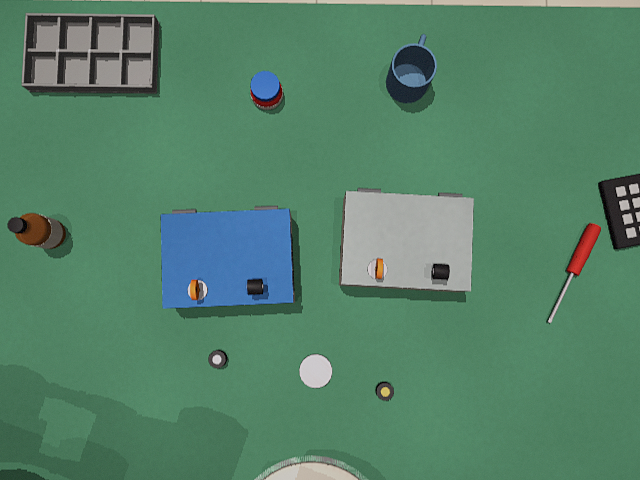

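View pics/scene.png

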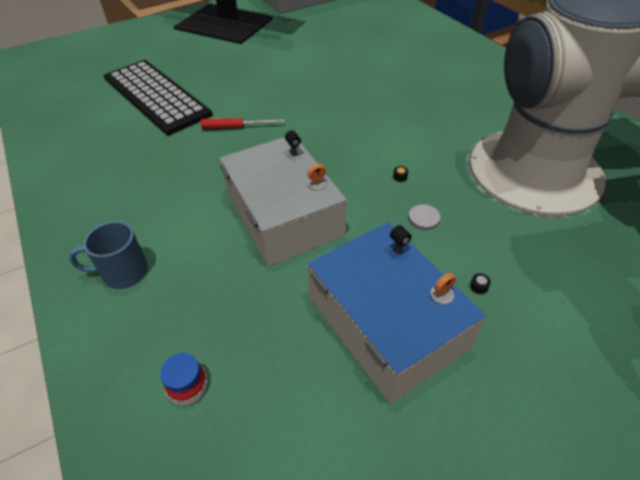

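The top view shows the blue panel at columns 161–295, rows 208–308, with its orange key at about (195,290) and black knob at (256,287). The grey box is to its right. In the scene view the blue key is at (445,284) and the knob at (401,237).

```bash
cat > h.py <<'E'
import numpy as np,cv2
from scipy.spatial.transform import Rotation as R
def ray(f,p):
    K=f["intrinsics"];W=f["world_to_cam"];d=np.linalg.inv(K)@[p[0],p[1],1]
    return -W[:3,:3].T@W[:3,3], W[:3,:3].T@d
def plane(f,p,z):
    o,d=ray(f,p);return o+d*(z-o[2])/d[2]
def tri(a,b):
    A=np.zeros((3,3));c=np.zeros(3)
    for o,d in(a,b):
        d=d/np.linalg.norm(d);P=np.eye(3)-np.outer(d,d);A+=P;c+=P@o
    x=np.linalg.solve(A,c);return x,[np.linalg.norm(np.cross(x-o,d/np.linalg.norm(d))) for o,d in(a,b)]
def blobs(im,lo,hi,roi,mn=15):
    h=cv2.cvtColor(im,cv2.COLOR_RGB2HSV);m=cv2.inRange(h,lo,hi);k=np.zeros_like(m);x0,x1,y0,y1=roi;k[y0:y1,x0:x1]=255
    m&=k;n,l,s,c=cv2.connectedComponentsWithStats(m)
    return m,[(c[i].round(1),s[i].tolist()) for i in range(1,n) if s[i][4]>mn]
E
python3 - <<'E'
from h import *
T=dict(np.load("top.npz"));S=dict(np.load("scene.npz"))
O=((5,140,80),(20,255,255));B=((0,0,0),(180,255,60))
_,ot=blobs(T["image"],*O,(180,215,270,310));_,os_=blobs(S["image"],*O,(425,470,265,305))
_,kt=blobs(T["image"],*B,(240,275,272,300));_,ks=blobs(S["image"],*B,(385,420,220,255))
print(ot,os_,kt,ks,sep="\n")
for a,b,z in((ot,os_,.122),(kt,ks,.131)):
    print(tri(ray(T,a[0][0]),ray(S,b[0][0])),plane(T,a[0][0],z),plane(S,b[0][0],z))
m,b=blobs(T["image"],(100,120,60),(125,255,255),(150,305,195,320),500)
c=max(cv2.findContours(m,0,2)[0],key=cv2.contourArea)
q=np.array([plane(T,p[0],.095)[:2] for p in c],np.float32)
r=cv2.minAreaRect(q);print(r);print(cv2.boxPoints(r))
cv2.imwrite("pics/crop.png",np.hstack([cv2.resize(T["image"][265:315,160:220,::-1],(400,333)),cv2.resize(S["image"][255:305,420:480,::-1],(400,333))]))
E
```

```text
[(array([193.7, 289.7]), [190, 280, 9, 20, 136])]
[(array([444.8, 283.6]), [436, 274, 20, 21, 242])]
[(array([255.1, 286.4]), [247, 279, 16, 16, 188])]
[(array([399.5, 238.1]), [390, 226, 21, 28, 331])]
(array([0.43967624, 0.19434244, 0.12445617]), [np.float64(0.00011877565804632786), np.float64(0.00011877565804632797)]) [0.43980674 0.19472608 0.122     ] [0.43803317 0.19323827 0.122     ]
(array([0.44556819, 0.0943284 , 0.12760732]), [np.float64(0.0005944443401804423), np.float64(0.0005944443401803709)]) [0.44593413 0.09363157 0.131     ] [0.44721974 0.0969674  0.131     ]
((0.4947889447212219, 0.14641155302524567), (0.1603679209947586, 0.21991753578186035), 3.125807046890259)
[[0.4087284  0.2518344 ]
 [0.42072016 0.03224406]
 [0.5808495  0.04098871]
 [0.5688577  0.26057905]]
```

View pics/crop.png

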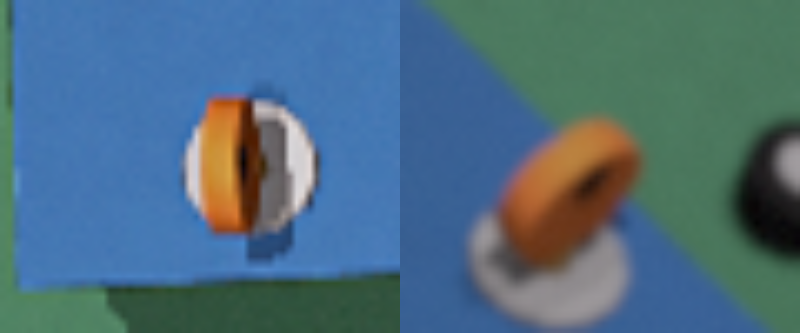

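The crop shows the key bow standing along world x (yaw about 0). The key triangulates to (0.440, 0.194), the knob to (0.4455, 0.094) and the box yaw to 0.055 rad, all consistent with the given dimensions. Next I go above the key.

```bash
cat >> h.py <<'E'
def go(pos,yaw):
    "print shift (mm) and turn (deg) in tool axes to TCP pos, pointing down, tool y at yaw deg"
    from cell import state
    s=state();q=s["orientation"];A=R.from_quat(np.r_[q[1:],q[0]])
    y=np.deg2rad(yaw);Y=np.array([np.cos(y),np.sin(y),0]);Z=np.array([0,0,-1.]);B=R.from_matrix(np.c_[np.cross(Y,Z),Y,Z])
    print("t",s["t"].round(2),"pos",s["position"].round(4),"F",s["wrist_force"].round(1),"w",round(float(s["width"]),3))
    print("shift",(A.inv().apply(np.array(pos)-s["position"])*1000).round(1),"rot",np.rad2deg((A.inv()*B).as_rotvec()).round(2))
E
python3 -c "
from h import *
go((.440,.194,.20),90)"
```

```text
Traceback (most recent call last):
  File "h.py", line 22, in go
    print("t",s["t"].round(2),"pos",s["position"].round(4),"F",s["wrist_force"].round(1),"w",round(float(s["width"]),3))
              ^^^^^^^^^^^^
AttributeError: 'float' object has no attribute 'round'
```

```bash
sed -i 's/s\["t"\].round(2)/round(s["t"],2)/; s/s\["wrist_force"\].round(1)/np.round(s["wrist_force"],1)/;s/s\["position"\].round(4)/np.round(s["position"],4)/' h.py
python3 -c "
from h import *
go((.440,.194,.20),90)"
```

```text
t 0.1 pos [0.1477 0.6069 0.2274] F [-0.  -0.3  0.7] w 0.997
shift [-381.7 -332.1   27.7] rot [ -0.06  -0.02 -13.68]
```

>>> step_arm:
  rotation:
    - [0,0,-2]
    - [0,0,-4]
    - [0,0,-6]
    - [0,0,-8]
    - [0,0,-10]
    - [0,0,-12]
    - [0,0,-13.7]
    - [0,0,-13.7]
  xyz:
    - [-29,-25,2]
    - [-58,-50,4]
    - [-87,-75,6]
    - [-116,-100,8]
    - [-145,-125,10]
    - [-174,-150,12]
    - [-203,-175,15]
    - [-230,-200,17]
  jaw: [1,1,1,1,1,1,1,1]

```text
t: 0.77
position: [0.3247, 0.3568, 0.2107]
orientation: [-0.0, -0.001, 1.0, -0.0]
wrist_force: [0.4, -0.1, -0.1]
width: 1.001
finger_force: 0.0
```

```bash
python3 -c "
from h import *
go((.440,.194,.20),90)"
```

```text
t 0.77 pos [0.3247 0.3568 0.2107] F [ 0.4 -0.1 -0.1] w 1.001
shift [-114.9 -163.1   10.7] rot [-0.01 -0.    0.15]
```

>>> step_arm:
  rotation:
    - [0,0,0]
    - [0,0,0]
    - [0,0,0]
    - [0,0,0]
    - [0,0,0]
    - [0,0,0]
    - [0,0,0]
  xyz:
    - [-21,-30,2]
    - [-42,-60,4]
    - [-63,-90,6]
    - [-84,-120,8]
    - [-103,-147,10]
    - [-116,-164,11]
    - [-116,-164,11]
  jaw: [1,1,1,1,1,1,1]

```text
t: 1.35
position: [0.4422, 0.1917, 0.1996]
orientation: [0.0, 0.001, 1.0, -0.0]
wrist_force: [-0.2, 0.5, 0.2]
width: 1.004
finger_force: 0.0
```

```bash
python3 - <<'E'
from h import *
from cell import *
go((.440,.194,.12),90)
s=state();q=s["orientation"];f=grab_frame("wrist")
T=np.eye(4);T[:3,:3]=R.from_quat(np.r_[q[1:],q[0]]).as_matrix();T[:3,3]=s["position"]
f["world_to_cam"]=np.linalg.inv(T@f["T_tool_cam"])
cv2.imwrite("pics/w1.png",f["image"][:,:,::-1])
m,b=blobs(f["image"],(5,140,80),(20,255,255),(0,640,0,480),100)
for c,st in b: print(c,st,plane(f,c,.122))
E
```

```text
t 1.35 pos [0.4422 0.1917 0.1996] F [-0.2  0.5  0.2] w 1.004
shift [ 2.2  2.4 79.6] rot [-0.04  0.02 -0.16]
[325.4 232.2] [319, 220, 14, 30, 214] [0.42900636 0.19577343 0.122     ]
```

View pics/w1.png

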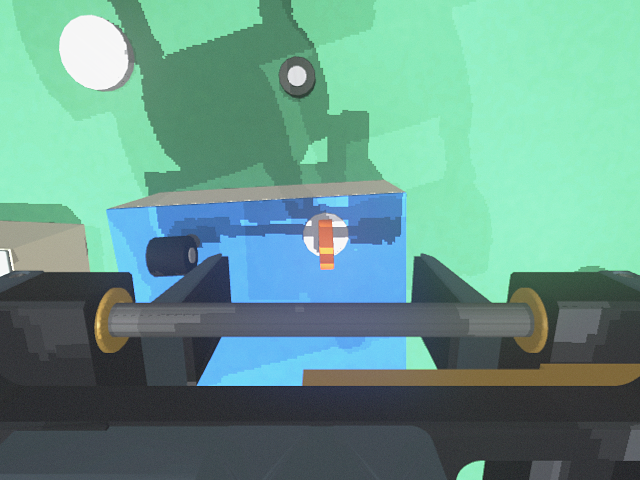

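The wrist view shows the bow upright at cols 317–334, rows 218–270, midway between the fingers. I'm descending and gripping.

>>> step_arm:
  rotation:
    - [0,0,0]
    - [0,0,0]
    - [0,0,0]
    - [0,0,0]
    - [0,0,0]
    - [0,0,0]
    - [0,0,0]
    - [0,0,0]
  xyz:
    - [2,3,14]
    - [2,3,28]
    - [2,3,42]
    - [2,3,56]
    - [2,3,68]
    - [2,3,76]
    - [2,3,80]
    - [2,3,80]
  jaw: [1,1,0.8,0.7,0.6,0.5,0.4,0.3]
  squeeze: 15

```text
t: 2.07
position: [0.4374, 0.1979, 0.1194]
orientation: [-0.001, -0.0, 1.0, -0.0]
wrist_force: [-0.2, 0.4, 1.0]
width: 0.594
finger_force: 0.0
```

>>> step_arm:
  rotation:
    - [0,0,0]
    - [0,0,0]
    - [0,0,0]
    - [0,0,0]
    - [0,0,0]
    - [0,0,0]
    - [0,0,0]
    - [0,0,0]
  xyz:
    - [0,0,0]
    - [0,0,0]
    - [0,0,0]
    - [0,0,0]
    - [0,0,0]
    - [0,0,0]
    - [0,0,0]
    - [0,0,0]
  jaw: [0.2,0.1,0,0,0,0,0,0]

```text
t: 2.73
position: [0.438, 0.1957, 0.1201]
orientation: [-0.0, -0.001, 1.0, -0.002]
wrist_force: [1.8, -22.0, 7.5]
width: 0.098
finger_force: 15.0
```

Gripped at 9 mm with a side load, so I re-centre by −3 mm in y and −2 mm in x.

>>> step_arm:
  rotation:
    - [0,0,0]
    - [0,0,0]
    - [0,0,0]
  xyz:
    - [-1,-1.5,0]
    - [-2,-3,0]
    - [-2,-3,0]
  jaw: [0,0,0]

```text
t: 2.98
position: [0.4384, 0.1949, 0.12]
orientation: [-0.002, 0.0, 1.0, 0.0]
wrist_force: [-10.8, 7.1, 10.7]
width: 0.095
finger_force: 15.0
```

>>> step_arm:
  rotation:
    - [0,0,6]
    - [0,0,12]
    - [0,0,18]
    - [0,0,24]
    - [0,0,30]
    - [0,0,36]
    - [0,0,42]
    - [0,0,48]
  xyz:
    - [0,0.7,0]
    - [0,0.7,0]
    - [0,0.7,0]
    - [0,0.7,0]
    - [0,0.7,0]
    - [0,0.7,0]
    - [0,0.7,0]
    - [0,0.7,0]
  jaw: [0,0,0,0,0,0,0,0]

```text
t: 3.65
position: [0.4383, 0.1949, 0.12]
orientation: [-0.001, 0.409, 0.913, -0.001]
wrist_force: [-9.9, -1.5, 11.9]
width: 0.096
finger_force: 15.0
```

>>> step_arm:
  rotation:
    - [0,0,6]
    - [0,0,12]
    - [0,0,18]
    - [0,0,24]
    - [0,0,30]
    - [0,0,36]
    - [0,0,40]
    - [0,0,42]
  xyz:
    - [0.7,-0.7,0]
    - [0.7,-0.7,0]
    - [0.7,-0.7,0]
    - [0.7,-0.7,0]
    - [0.7,-0.7,0]
    - [0.7,-0.7,0]
    - [0.7,-0.7,0]
    - [0.7,-0.7,0]
  jaw: [0,0,0,0,0,0,0,0]

```text
t: 4.32
position: [0.4381, 0.1949, 0.12]
orientation: [-0.0, 0.708, 0.706, -0.001]
wrist_force: [-4.4, -3.7, 6.5]
width: 0.106
finger_force: 15.5
```

```bash
python3 -c "
from h import *
from cell import *
go((.440,.194,.12),0);print(np.round(state()['wrist_torque'],2))"
```

```text
t 4.32 pos [0.4381 0.1949 0.12  ] F [-4.4 -3.7  6.5] w 0.106
shift [-0.9  1.9 -0.1] rot [-0.09  0.05 -0.21]
[-0.71  0.93  0.56]
```

The torque has risen to 0.56 N m, so the key is at its stop. I'm releasing and rising.

>>> step_arm:
  rotation:
    - [0,0,0]
    - [0,0,0]
    - [0,0,0]
    - [0,0,0]
    - [0,0,0]
    - [0,0,0]
    - [0,0,0]
    - [0,0,0]
  xyz:
    - [0,0,0]
    - [0,0,0]
    - [0,0,0]
    - [0,0,0]
    - [0,0,-10]
    - [0,0,-35]
    - [0,0,-60]
    - [0,0,-80]
  jaw: [0.6,0.6,0.6,0.6,0.6,0.6,0.6,0.6]

```text
t: 4.98
position: [0.4392, 0.1954, 0.2014]
orientation: [0.0, 0.707, 0.707, 0.0]
wrist_force: [0.2, 0.9, 0.8]
width: 0.593
finger_force: 0.0
```

```bash
python3 - <<'E'
from h import *
from cell import *
go((.4455,.0938,.2),93.1)
f=grab_frame("top");S=grab_frame("scene")
cv2.imwrite("pics/k2.png",np.hstack([cv2.resize(f["image"][250:320,150:290,::-1],(400,200)),cv2.resize(S["image"][245:315,400:510,::-1],(314,200))]))
E
```

```text
t 4.98 pos [0.4392 0.1954 0.2014] F [0.2 0.9 0.8] w 0.593
shift [-101.6    6.2    1.4] rot [ 3.000e-02  2.000e-02 -9.305e+01]
```

View pics/k2.png

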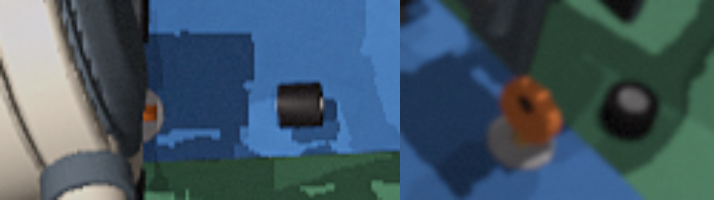

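The bow now lies along the free edge (at crop (530,110)), so the key has turned. Next I go above the knob.

>>> step_arm:
  rotation:
    - [0,0,-6]
    - [0,0,-12]
    - [0,0,-18]
    - [0,0,-24]
    - [0,0,-30]
    - [0,0,-36]
    - [0,0,-42]
    - [0,0,-48]
  xyz:
    - [-13,1,0]
    - [-26,2,0]
    - [-39,3,0]
    - [-52,4,0]
    - [-65,5,0]
    - [-78,6,0]
    - [-91,6,0]
    - [-102,6,0]
  jaw: [0.7,0.8,0.8,0.8,0.8,0.8,0.8,0.8]

```text
t: 5.75
position: [0.4449, 0.0925, 0.1993]
orientation: [-0.0, 0.356, 0.935, -0.0]
wrist_force: [0.3, -0.3, -0.4]
width: 0.802
finger_force: 0.0
```

>>> step_arm:
  rotation:
    - [0,0,-6]
    - [0,0,-12]
    - [0,0,-18]
    - [0,0,-24]
    - [0,0,-30]
    - [0,0,-36]
    - [0,0,-42]
    - [0,0,-45]
  xyz:
    - [0,0,0]
    - [0,0,0]
    - [0,0,0]
    - [0,0,0]
    - [0,0,0]
    - [0,0,0]
    - [0,0,0]
    - [0,0,0]
  jaw: [0.8,0.8,0.8,0.8,0.8,0.8,0.8,0.8]

```text
t: 6.42
position: [0.4449, 0.0933, 0.1993]
orientation: [-0.0, -0.03, 1.0, -0.0]
wrist_force: [-1.0, 0.3, -0.4]
width: 0.8
finger_force: 0.0
```

```bash
python3 - <<'E'
from h import *
from cell import *
go((.4455,.0938,.126),93.1)
f=grab_frame("top");np.savez("top2.npz",**f);S=grab_frame("scene")
cv2.imwrite("pics/k3.png",np.hstack([cv2.resize(f["image"][250:320,150:290,::-1],(400,200)),cv2.resize(S["image"][220:310,380:510,::-1],(289,200))]))
m,b=blobs(f["image"],(5,120,60),(20,255,255),(150,225,260,320));print(b)
E
```

```text
t 6.42 pos [0.4449 0.0933 0.1993] F [-1.   0.3 -0.4] w 0.8
shift [-0.7  0.5 73.3] rot [-0.   -0.04  0.3 ]
[]
```

View pics/k3.png

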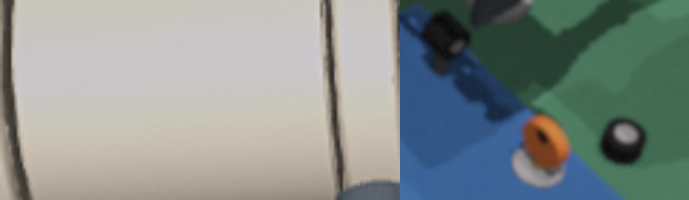

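The key bow now lies along the edge (crop (545,140)), with the knob at (445,35). I'm descending on the knob and gripping it.

>>> step_arm:
  rotation:
    - [0,0,0]
    - [0,0,0]
    - [0,0,0]
    - [0,0,0]
    - [0,0,0]
    - [0,0,0]
    - [0,0,0]
    - [0,0,0]
  xyz:
    - [0,0,14]
    - [0,0,28]
    - [0,0,42]
    - [0,0,56]
    - [0,0,66]
    - [0,0,73]
    - [0,0,73]
    - [0,0,73]
  jaw: [0.8,0.8,0.8,0.7,0.6,0.5,0.4,0.3]
  squeeze: 20

```text
t: 7.18
position: [0.445, 0.0933, 0.1268]
orientation: [-0.0, -0.026, 1.0, -0.0]
wrist_force: [-0.5, -0.3, 0.1]
width: 0.468
finger_force: 0.0
```

>>> step_arm:
  rotation:
    - [0,0,0]
    - [0,0,0]
    - [0,0,0]
    - [0,0,0]
    - [0,0,0]
    - [0,0,0]
  xyz:
    - [0,0,0]
    - [0,0,0]
    - [0,0,0]
    - [0,0,0]
    - [0,0,0]
    - [0,0,0]
  jaw: [0.2,0.1,0.1,0.1,0.1,0.1]

```text
t: 7.68
position: [0.4454, 0.0949, 0.1275]
orientation: [0.001, -0.026, 1.0, 0.001]
wrist_force: [-1.0, 20.5, 0.4]
width: 0.26
finger_force: 20.0
```

Gripped at 24 mm. I'll compute the arc shifts, with each call relative to its own start.

```bash
python3 - <<'E'
import numpy as np
p=lambda t:np.array([132*np.cos(t)-41*np.sin(t)-132,-(132*np.sin(t)+41*np.cos(t)-41)])
for k in range(3):
    t0=.55*k;print([p(t0+.55*(i+1)/8).__sub__(p(t0)).round(1).tolist() for i in range(8)])
E
```

```text
[[-3.1, -9.0], [-6.9, -17.7], [-11.2, -26.2], [-16.1, -34.3], [-21.5, -42.1], [-27.5, -49.5], [-34.0, -56.4], [-40.9, -62.9]]
[[-7.4, -6.0], [-15.1, -11.5], [-23.2, -16.5], [-31.7, -20.8], [-40.4, -24.6], [-49.3, -27.8], [-58.5, -30.4], [-67.8, -32.3]]
[[-9.4, -1.3], [-18.9, -1.9], [-28.4, -1.9], [-37.9, -1.2], [-47.3, 0.1], [-56.6, 2.1], [-65.7, 4.7], [-74.7, 7.9]]
```

>>> step_arm:
  rotation:
    - [0,0,0]
    - [0,0,0]
  xyz:
    - [0,1,0]
    - [0,2,0]
  jaw: [0.1,0.1]
  squeeze: 30

```text
t: 7.85
position: [0.4453, 0.0954, 0.1274]
orientation: [0.001, -0.026, 1.0, -0.0]
wrist_force: [0.9, -8.3, 2.9]
width: 0.263
finger_force: 30.0
```

>>> step_arm:
  rotation:
    - [0,0,0]
    - [0,0,0]
    - [0,0,0]
    - [0,0,0]
    - [0,0,0]
    - [0,0,0]
    - [0,0,0]
    - [0,0,0]
  xyz:
    - [-3.1,-0.5,-9]
    - [-6.9,-0.5,-17.7]
    - [-11.2,-0.5,-26.2]
    - [-16.1,-0.5,-34.3]
    - [-21.5,-0.5,-42.1]
    - [-27.5,-0.5,-49.5]
    - [-34,-0.5,-56.4]
    - [-40.9,-0.5,-62.9]
  jaw: [0.1,0.1,0.1,0.1,0.1,0.1,0.1,0.1]

```text
t: 8.52
position: [0.4853, 0.0973, 0.1902]
orientation: [-0.001, -0.026, 1.0, 0.0]
wrist_force: [-2.5, 3.8, -3.9]
width: 0.26
finger_force: 30.0
```

Low forces and the knob is still gripped, so I continue.

>>> step_arm:
  rotation:
    - [0,0,0]
    - [0,0,0]
    - [0,0,0]
    - [0,0,0]
    - [0,0,0]
    - [0,0,0]
    - [0,0,0]
    - [0,0,0]
  xyz:
    - [-7.4,0,-6]
    - [-15.1,0,-11.5]
    - [-23.2,0,-16.5]
    - [-31.7,0,-20.8]
    - [-40.4,0,-24.6]
    - [-49.3,0,-27.8]
    - [-58.5,0,-30.4]
    - [-67.8,0,-32.3]
  jaw: [0.1,0.1,0.1,0.1,0.1,0.1,0.1,0.1]

```text
t: 9.18
position: [0.5536, 0.101, 0.2233]
orientation: [0.0, -0.026, 1.0, 0.0]
wrist_force: [-5.5, 4.1, 9.6]
width: 0.258
finger_force: 30.0
```

>>> step_arm:
  rotation:
    - [0,0,0]
    - [0,0,0]
    - [0,0,0]
    - [0,0,0]
    - [0,0,0]
    - [0,0,0]
    - [0,0,0]
    - [0,0,0]
  xyz:
    - [-9.4,0,-1.3]
    - [-18.9,0,-1.9]
    - [-28.4,0,-1.9]
    - [-37.9,0,-1.2]
    - [-47.3,0,0.1]
    - [-56.6,0,2.1]
    - [-65.7,0,4.7]
    - [-74.7,0,7.9]
  jaw: [0.1,0.1,0.1,0.1,0.1,0.1,0.1,0.1]

```text
t: 9.85
position: [0.6291, 0.105, 0.2152]
orientation: [0.001, -0.026, 1.0, 0.0]
wrist_force: [-1.3, 4.5, 4.2]
width: 0.256
finger_force: 30.0
```

The knob travelled 184 mm, against 183 mm expected for 1.65 rad. I'm releasing and rising.

>>> step_arm:
  rotation:
    - [0,0,0]
    - [0,0,0]
    - [0,0,0]
    - [0,0,0]
    - [0,0,0]
    - [0,0,0]
    - [0,0,0]
    - [0,0,0]
  xyz:
    - [0,0,0]
    - [0,0,0]
    - [0,0,0]
    - [0,0,0]
    - [0,0,0]
    - [0,0,0]
    - [0,0,0]
    - [0,0,-8]
  jaw: [0.1,0.1,0.8,0.8,0.8,0.8,0.8,0.8]

```text
t: 10.52
position: [0.6273, 0.1044, 0.2211]
orientation: [-0.001, -0.026, 1.0, -0.0]
wrist_force: [0.1, -0.6, -0.8]
width: 0.668
finger_force: 0.0
```

>>> step_arm:
  rotation:
    - [0,0,0]
    - [0,0,0]
    - [0,0,0]
    - [0,0,0]
    - [0,0,0]
    - [0,0,0]
    - [0,0,0]
    - [0,0,0]
  xyz:
    - [0,0,-15]
    - [0,0,-35]
    - [0,0,-55]
    - [0,0,-75]
    - [0,0,-95]
    - [0,0,-110]
    - [0,0,-120]
    - [0,0,-120]
  jaw: [0.8,0.8,0.8,0.8,0.8,0.8,0.8,0.8]

```text
t: 11.18
position: [0.6289, 0.1045, 0.3448]
orientation: [0.002, -0.026, 1.0, 0.0]
wrist_force: [0.5, -0.2, 1.1]
width: 0.802
finger_force: 0.0
```

```bash
python3 - <<'E'
from h import *
from cell import *
go((.63,.105,.34),93.1)
S=grab_frame("scene");T=grab_frame("top");np.savez("s3.npz",**S)
a=cv2.resize(S["image"],(400,300));b=cv2.resize(T["image"],(400,300));cv2.imwrite("pics/f.png",np.hstack([a,b])[:,:,::-1])
E
```

```text
t 11.18 pos [0.6289 0.1045 0.3448] F [ 0.5 -0.2  1.1] w 0.802
shift [-1.1  0.5  4.8] rot [ 0.    0.21 -0.09]
```

View pics/f.png

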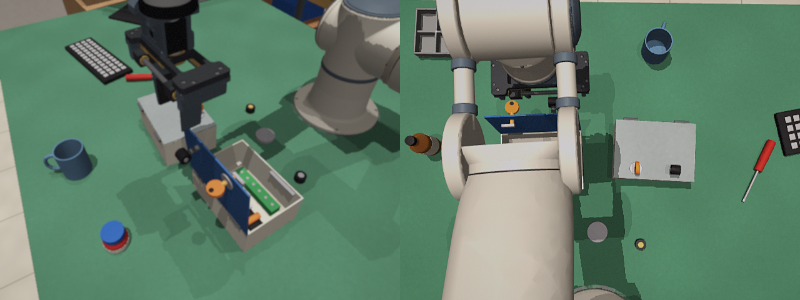

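The panel stands up with the bow along the free edge (scene (215,187), top (512,107)). The grey box is shut with its key unturned at (637,168). I'll check the angle quickly from the knob ray, then hand in.

```bash
python3 - <<'E'
from h import *
from cell import *
S=dict(np.load("s3.npz"))
m,b=blobs(S["image"],(0,0,0),(180,255,60),(275,310,230,268),40);print(b)
c=max(b,key=lambda v:v[1][4])[0]
yw=.0546;X=np.array([np.cos(yw),np.sin(yw),0]);Y=np.array([-np.sin(yw),np.cos(yw),0])
H=np.array([.5749,.1508,.09])
o,d=ray(S,c);t=(np.dot(H,Y)-.05-o@Y)/(d@Y);p=o+t*d-H
x,z=p@X,p[2];print(x,z,"theta",(np.pi-np.arctan2(41,132))-np.arctan2(z,x))
E
```

```text
[(array([296.6, 248.4]), [280, 230, 30, 38, 671])]
0.0443463247228657 0.12720323637622752 theta 1.6050878532993804
```

```bash
python3 -c "
from cell import *
print(finish_job())"
```

```text
the job is handed in; nothing more can be done
None
```

The job is handed in: the blue box's key is turned clockwise to its stop, its panel is left leaning back slightly at about 1.6 rad, and I didn't touch the grey box, which still looked shut with its key unturned; no verdict came back.

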